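# Unload the tray puller from the closed tote at the bay

### The job

Push the blue tote along the rollers until it is fully home against the end stop of the yellow bay, with the green-handled tray puller still lying in it. Then grip the puller through the short opening in the lid, tip it up steeply so that it comes out diagonally, handle first, and finish still holding it motionless in the gripper with every part of it at least 40 mm above the lid, clear of the tote and the line. Leave the tote standing home on the rollers and do not disturb the soap bottle, the wipes canister or the mug beside the line.

Things in the scene. Friction and masses are not known exactly. Their poses are not given: they have to be found in the camera images.
- line: Fixed roller line: aluminium rails, 12 free-turning steel rollers (25 mm diameter, 45 mm apart, x -395 to +100 mm), yellow bay at one end. +x is travel towards the bay, y across, z up. Origin on the table just below the centre of a tote that is fully home. Roller tops 42.5 mm above the table; rails 58 mm high, 182 mm apart inside.
- line_stop (a point): Middle of the bay's end stop face: 120, 0, 60 mm in the line's frame. The stop is 80 mm high. The bay's yellow cheeks (line x -75 to +120 mm, flared entry) are 86 mm high and 176 mm apart inside. Fully home: the tote's front wall is against this face.
- tote: Loose blue tote on the rollers, 240 long (x) x 170 wide (y) x 69 mm high, about 0.7 kg, with a fixed clear lid. Origin at the centre of its underside; +x leads towards the bay. Walls and floor 5 mm thick. Two ribs across the floor (8 mm wide, at x -50 and +10 mm, tops 15 mm above the underside) carry the puller. Its rear (-x) wall can be pushed.
- tote_opening (a point): Centre, at the lid's upper face, of the one opening in the lid: 57.5, 0, 69 mm in the tote's frame. White-rimmed rectangle, tote x +10 to +105 mm, y -62 to +62 mm; all else is covered. The lid is 4 mm thick (65 to 69 mm above the tote's underside).
- puller: Loose tray puller on the tote's ribs, 190 mm long along its x, 0.11 kg. Origin: middle of its length, on its underside; z up as it lies. Green handle x -10 to +95 mm, 14 wide (y), 14 mm high; steel shank x -95 to 0, 10 wide, 9 mm high. +x points along the tote's +x within 3 degrees. Balance point near x = 0; at x = +55 mm it can be gripped through the opening.
- puller_tip (a point): Centre of the handle's end face: 95, 0, 7 mm in the puller's frame.
- puller_tail (a point): Underside of the tail: -95, 0, 0 mm in the puller's frame. An upright steel hook blade stands here (puller x -95 to -89 mm, 26 mm wide, 34 mm high over the underside). At the start the tail is under the lid, 12 to 24 mm from the tote's rear wall inside.
- soap: Bystander, to be left alone: green pump-soap bottle, 64 mm across, 170 mm tall; origin at the centre of its underside.
- wipes: Bystander, to be left alone: white and blue wipes canister, 72 mm across, 160 mm tall; origin at the centre of its underside.
- mug: Bystander, to be left alone: white mug, 80 mm across, 90 mm tall, handle at its +y; origin at the centre of its underside.
There are look-alikes about, which are no part of the job. There is more than one size of the puller; the job needs the middle-sized.

How it is judged:
By the outcome, as a careful person would: the job done as asked, in the order asked, and still so for the second after the job is handed in, while the arm keeps its last pose, push and grip.
It also fails if it takes over 59 s, if anything falls off the work surface, if the arm or the gripper's body presses on something with over 40 N, if the wrist force passes 120 N, or if a joint passes its speed limit or range.

### The arm

A 6-joint arm with a two-finger parallel gripper is mounted at the origin on the work surface. World frame = base frame: x ahead of the robot, y to its left, z up, the work surface at z = 0. Lengths are in mm, angles in rad, forces in N, time in s.
With the tool pointing down it reaches from about 350 to 975 mm from the base axis. Payload 7.1 kg.
Tool frame: the origin (TCP) lies midway between the tips of the shut fingers; the grasp point (between the pads) lies 19 mm behind it; z points along the fingers, y is the line along which they close (so a half turn about z gives the same grasp; the last joint's range is limited). The gripper opens to 88 mm and grips with 3 to 60 N. Pads are 20 mm wide; open, the fingers measure 115 mm over their backs; the gripper's body (75 mm by 178 mm) begins 61 mm behind the grasp point.
Start: joints at [-1.132, 0.423, 1.63, -0, 1.089, -0.019], TCP at [276.249, -560.617, 222.675] pointing down, gripper open.
Joint ranges: [-3, 3], [-0.9, 2.11], [0.09, 2.58], [-1.31, 4.45], [0.11, 2.69], [-2.54, 2.54]. Speed limits (rad/s): [2.39, 2.39, 3.01, 3.14, 3.14, 3.14].

### API

Orientations are given as a rotation vector (axis times angle).
In Python, from workcell import ctrl gives the robot as it stands.
- The arm moves only by the shell command python3 -m inch 'ROWS' [OPENING]. ROWS is JSON, a list of rows, each an object with "xyz": the shift along the tool's x, y, z in mm, a list of three; "rot": the turn, a rotation vector about the tool's x, y, z in rad, a list of three. In form: [{"xyz": [dx, dy, dz], "rot": [ax, ay, az]}, ...]. A call has 1 to 12 rows; each row is the pose to reach, as a shift and turn from the pose commanded when the call began, along the tool's axes at that moment; what a row does not reach only later rows make up. A row lasts 1/12 s, in which the tool goes at most 41.7 mm and 7.16 degrees, less where a joint would pass 70% of its speed; a pose out of reach is approached as far as the arm can. A call with a gripper value outside its range is refused whole. OPENING is the closure in counts, from 0 (fully open) to 255 (shut), set as the call begins (- or left out, the last holds). The fingers move at their own pace and stop on an object; the grip force is fixed at half the most. Time passes only in rows, so rows that repeat a pose let the fingers close. It gives the time, the measured TCP pose, the force, the opening and the grip force at its end, in the units of the state.
- ctrl.get_obs(): the state, without advancing time (a new reading comes with each control period).
- ctrl.get_image(name): name is "side" or "top" or "wrist"; returns the picture (384x512x3 uint8, red, green, blue); there is no depth.
- ctrl.camera_model(name): a dict with "fx", "fy", "cx", "cy" (pixels), "position" and "attitude" of the camera in the world. Camera axes: x right, y up, looking along -z (the intrinsics and any distortion apply to the point x, -y, -z); pixel columns grow to the right and rows downward; lengths in mm; the calibration is good to about 2 mm. The wrist camera is an equidistant fisheye: a pixel r from the principal point sees the ray r / f radians off the axis. A picture is of the moment at which its call begins: read the wrist's pose just before it. camera_model takes no time and is no camera call; for the wrist camera it gives the pose at the moment of the call.
- ctrl.close_job(): hands the job in; it is judged then, once.
The state is a dict: "t": time; "qpos": joint angles; "qvel": joint speeds; "joint_torque": joint torques, N m; "ee_pos": TCP position; "orientation": TCP orientation; "ft_force": force on the tool from outside, world axes, zero at the start; "moment": the same for the moment, N m; "width": finger opening in mm; "grasp_force": force on a finger pad.
Only numpy, scipy, OpenCV 4.12 (cv2) and the standard library are available. Lean on these libraries where they do the work, as an engineer would, in place of code of your own. Each camera call takes 0.05 s, during which the arm holds its last target. There are 200 camera calls.

## Working session

There is one attempt and no reset: what is moved stays moved. The work goes in short steps, Python scripts to look and compute and a shell command to move; the robot and the scene stay as the last step left them, time stands still between calls to the robot, and variables do not carry over. Pictures are saved under pics/ and viewed, at most 12 in all, crops included, and the job is handed in when it is done.

```bash
mkdir -p pics; ls; python3 - <<'E'
from workcell import ctrl
import cv2
o=ctrl.get_obs();print(o)
for n in("side","top"):
    print(n,ctrl.camera_model(n)); cv2.imwrite(f"pics/{n}0.png",ctrl.get_image(n)[:,:,::-1])
print(ctrl.camera_model("wrist"))
E
```

```text
pics
{'t': 0.0, 'qpos': array([-1.13198138e+00,  4.23846992e-01,  1.63071995e+00,  1.45830577e-05,
        1.08860577e+00, -1.90202423e-02]), 'qvel': array([ 0.00053858, -0.00135133,  0.00074218,  0.00167515,  0.00229748,
       -0.00026473]), 'joint_torque': array([ 6.82143946e-04, -5.44629836e+01, -2.73666787e+01,  6.42889109e-02,
        2.27737916e-02, -1.03315285e-04]), 'ee_pos': array([ 276.02341776, -560.09951877,  221.88609917]), 'orientation': array([-3.05813132e+00, -7.12539508e-01,  4.97051349e-04]), 'ft_force': array([ 0.40999615, -0.15282771,  0.60254162]), 'moment': array([ 0.03776637,  0.0230675 , -0.00739605]), 'grasp_force': 0.0, 'width': 87.92970696862227}
side {'fx': 420.2152863962, 'fy': 420.2152863962, 'cx': 261.36336318846986, 'cy': 197.68489232469614, 'position': array([  -36.41268491, -1004.08912259,   881.05238614]), 'attitude': array([ 0.92316015, -0.25194251, -0.49508802])}
top {'fx': 411.2592549103335, 'fy': 411.2592549103335, 'cx': 255.4222317530805, 'cy': 189.7264580049467, 'position': array([ 307.95963366,  -75.8489821 , 1135.91132371]), 'attitude': array([ 0.1639779 , -0.16200727, -1.56380743])}
{'fx': 297.3186396354542, 'fy': 297.3186396354542, 'cx': 251.1254035922289, 'cy': 192.94239399872163, 'position': array([ 339.05648072, -528.94883772,  383.10041126]), 'attitude': array([-0.23348078,  0.14600742, -1.10688523])}
```

View pics/side0.png

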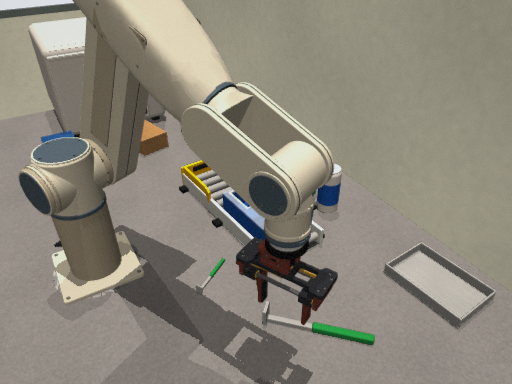

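View pics/top0.png

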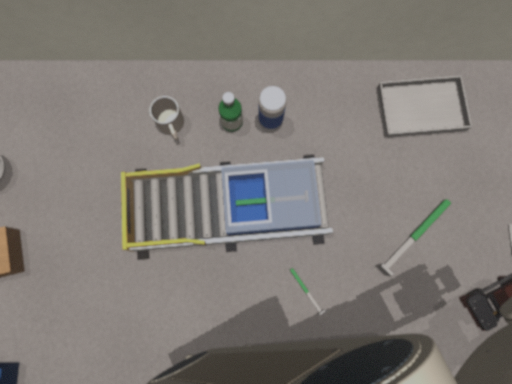

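Top view: the line runs left–right, with the bay at px x≈125 and its centre row ≈203. The tote is at px 222–322, the opening at 228–270, and the handle at (250,201). The side view is blocked by the arm. The mug, soap and wipes stand at (167,118), (230,110) and (271,108).

```bash
cat > h.py <<'E'
from workcell import ctrl
import cv2,numpy as np
from scipy.spatial.transform import Rotation as R
def rays(name,px,m=None):
    m=m or ctrl.camera_model(name); px=np.atleast_2d(np.asarray(px,float))
    u=(px-[m['cx'],m['cy']])/[m['fx'],m['fy']]
    if name=='wrist':
        r=np.linalg.norm(u,axis=1,keepdims=True); d=np.hstack([u*np.sinc(r/np.pi),np.cos(r)])
    else: d=np.hstack([u,np.ones((len(u),1))])
    d=d*[1,-1,-1]
    return np.array(m['position']),R.from_rotvec(m['attitude']).apply(d)
def plane(name,px,z,m=None):
    p,d=rays(name,px,m); return p+d*((z-p[2])/d[:,2])[:,None]
def tri(a,b): # (p,d) pairs -> nearest point, gap
    (p,d),(q,e)=a,b; d=d.ravel()/np.linalg.norm(d);e=e.ravel()/np.linalg.norm(e)
    s=np.linalg.lstsq(np.c_[d,-e],q-p,rcond=None)[0]; A=p+s[0]*d;B=q+s[1]*e
    return (A+B)/2,np.linalg.norm(A-B)
def blobs(img,lo,hi,amin=30):
    m=cv2.inRange(cv2.cvtColor(img,cv2.COLOR_RGB2HSV),np.array(lo),np.array(hi))
    cs=cv2.findContours(m,cv2.RETR_EXTERNAL,cv2.CHAIN_APPROX_NONE)[0]
    return sorted([c for c in cs if cv2.contourArea(c)>amin],key=cv2.contourArea)[::-1]
GREEN=((50,120,40),(75,255,255));BLUE=((105,150,60),(125,255,255));YEL=((22,120,80),(34,255,255))
E
python3 - <<'E'
from h import *
np.set_printoptions(precision=1,suppress=True)
im=cv2.imread('pics/top0.png')[:,:,::-1].copy()
for n,c,z in(('G',GREEN,72),('B',BLUE,100),('Y',YEL,128)):
    for b in blobs(im,*c):
        r=cv2.minAreaRect(b); print(n,cv2.contourArea(b),np.round(r[0],1),np.round(r[1],1),round(r[2],1)); print(plane('top',cv2.boxPoints(r),z)[:,:2].tolist())
# rail corners by eye, z=58
print(plane('top',[[200,168],[323,159],[205,243],[331,232]],58))
print(plane('top',[[167,118],[230,110],[271,108]],0))
E
```

```text
G 167.0 [229.9 110.2] [14.8 19.2] 81.9
[[773.5728947470061, 25.65815900044224], [781.6460414636248, -26.915630053595457], [738.4242503790722, -33.096413587188444], [730.474265190972, 19.07483213011038]]
B 360.0 [248.5 189. ] [17.9 27.9] 80.5
[[545.3278523648589, -17.11056802999027], [557.5832285591098, -88.36386588280843], [510.9454368368192, -95.84310470047171], [498.90603865289995, -25.215221925669155]]
B 319.5 [248.9 212.1] [12.9 32.1] 84.8
[[480.92229319094986, -15.427056508875594], [488.51634278918937, -97.12554167233365], [455.31482328493325, -99.98536779942455], [447.81590891856376, -18.814543447874428]]
Y 226.0 [144.4 237.2] [73.  40.1] 32.6
[[407.9613672499304, 299.0982417316992], [492.17613986849904, 251.7266206818353], [394.6880346688271, 94.94502681149278], [313.72791329473927, 143.98834728121614]]
Y 169.5 [160.5 171.7] [ 8.1 75.8] 80.0
[[559.960208478788, 261.2161470982667], [594.3740032455987, 73.72934677378906], [573.5511022739106, 69.57762578438617], [539.4136016079294, 256.32579212064667]]
[[ 595.1   75.8   58. ]
 [ 620.6 -258.2   58. ]
 [ 393.    57.    58. ]
 [ 421.9 -272.6   58. ]]
[[ 761.9  185.1    0. ]
 [ 787.     0.7    0. ]
 [ 793.3 -120.     0. ]]
```

```bash
python3 -m inch '[{"xyz":[205,-130,-80],"rot":[0,0,-0.6]},{"xyz":[205,-130,-80],"rot":[0,0,-0.6]},{"xyz":[205,-130,-80],"rot":[0,0,-0.6]},{"xyz":[409,-255,-80],"rot":[0,0,-1.2]},{"xyz":[409,-255,-80],"rot":[0,0,-1.2]},{"xyz":[409,-255,-80],"rot":[0,0,-1.2]},{"xyz":[409,-255,-80],"rot":[0,0,-1.2]},{"xyz":[409,-255,-80],"rot":[0,0,-1.2]},{"xyz":[409,-255,-80],"rot":[0,0,-1.2]},{"xyz":[409,-255,-80],"rot":[0,0,-1.2]},{"xyz":[409,-255,-80],"rot":[0,0,-1.2]},{"xyz":[409,-255,-80],"rot":[0,0,-1.2]}]' 255; python3 -m inch '[{"xyz":[0,0,0],"rot":[0,0,0]},{"xyz":[0,0,0],"rot":[0,0,0]},{"xyz":[0,0,0],"rot":[0,0,0]}]'; python3 - <<'E'
from h import *
np.set_printoptions(precision=3,suppress=True)
o=ctrl.get_obs();print(o['qpos'],o['ee_pos'],R.from_rotvec(o['orientation']).as_matrix())
m=ctrl.camera_model('wrist');print(m['position'],m['attitude'])
im=ctrl.get_image('wrist');cv2.imwrite('pics/w1.png',im[:,:,::-1])
import pickle;pickle.dump(m,open('w1.pkl','wb'))
im=ctrl.get_image('side');cv2.imwrite('pics/side1.png',im[:,:,::-1])
E
```

```text
t: 1.1
ee_pos: [531.4, -148.4, 302.9]
orientation: [-2.121, -2.317, -0.001]
ft_force: [-0.5, -0.8, -0.7]
width: 11.2
grasp_force: 0.0
t: 1.35
ee_pos: [530.0, -151.1, 302.2]
orientation: [-2.121, -2.316, 0.001]
ft_force: [-0.9, 0.1, -1.0]
width: 0.5
grasp_force: 0.0
[-0.299  0.229  1.715 -0.     1.199 -0.387] [ 529.964 -151.127  302.208] [[-0.088  0.996 -0.001]
 [ 0.996  0.088 -0.   ]
 [ 0.    -0.001 -1.   ]]
[523.663 -80.612 463.315] [-0.262 -0.011  0.087]
```

View pics/w1.png

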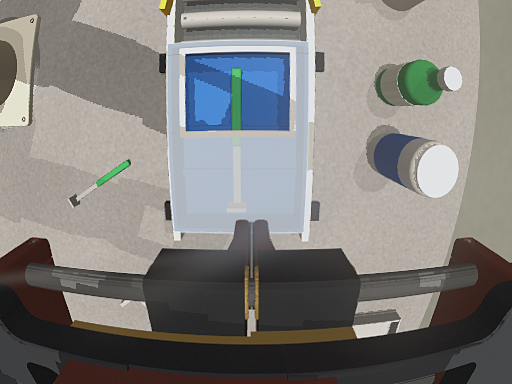

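The wrist view shows the opening at px (180–296, 48–137), the handle from (237,68) to about (236,130), the hook at (236,207) and the tote's rear edge near row 232. The lid stands between the rails, in line with the tool.

```bash
python3 - <<'E'
from h import *
import pickle
np.set_printoptions(precision=1,suppress=True)
m=pickle.load(open('w1.pkl','rb'))
im=cv2.imread('pics/w1.png')[:,:,::-1].copy();tp=cv2.imread('pics/top0.png')[:,:,::-1].copy()
def opening(im):
    bs=[b for b in blobs(im,*BLUE,amin=150)][:2]
    return bs
def green(im,x0,x1,y0,y1):
    k=np.zeros_like(im);k[y0:y1,x0:x1]=im[y0:y1,x0:x1];return blobs(k,(45,90,40),(80,255,255),10)
gw=green(im,200,280,40,160);gt=green(tp,225,280,180,225)
def quad(im,roi):
    x0,x1,y0,y1=roi;k=np.zeros_like(im);k[y0:y1,x0:x1]=im[y0:y1,x0:x1]
    mk=cv2.inRange(cv2.cvtColor(k,cv2.COLOR_RGB2HSV),np.array((45,110,40)),np.array((128,255,255)))
    return cv2.minAreaRect(cv2.findNonZero(mk))
def pts(r): return cv2.boxPoints(r)
qw=quad(im,(170,305,40,145));qt=quad(tp,(222,275,165,228))
print('qw',qw,'qt',qt)
for g,n,mm in((gw,'wrist',m),(gt,'top',None)):
    for b in g[:2]:
        r=cv2.minAreaRect(b);print(n,r)
# triangulate opening centre and handle centre
print('open',tri(rays('wrist',[qw[0]],m),rays('top',[qt[0]])))
print('handle',tri(rays('wrist',[cv2.minAreaRect(gw[0])[0]],m),rays('top',[cv2.minAreaRect(np.vstack(gt))[0]])))
print('open corners wrist@109',plane('wrist',pts(qw),109,m)[:,:2].tolist())
g=gw[0].reshape(-1,2);a=g[g[:,1]<=g[:,1].min()+1].mean(0);b=g[g[:,1]>=g[:,1].max()-1].mean(0)
print(a,b,'handle ends @71', plane('wrist',[a,b],71,m)[:,:2].tolist())
print('hook@91',plane('wrist',[[236,207]],91,m))
print('tote front/rear lid@111.5',plane('wrist',[[240,42],[205,222],[172,42],[310,42]],111.5,m)[:,:2].tolist())
E
python3 - <<'E'
import cv2
a=cv2.imread('pics/w1.png')[30:250,150:330];b=cv2.imread('pics/side1.png')
cv2.imwrite('pics/c1.png',cv2.hconcat([cv2.resize(a,(360,440)),cv2.resize(b[130:350,130:350],(440,440))]))
E
```

```text
qw ((237.1837158203125, 90.88045501708984), (77.48792266845703, 104.18960571289062), 89.29268646240234) qt ((247.51727294921875, 197.70689392089844), (44.84455871582031, 34.796058654785156), 85.2363510131836)
wrist ((236.0, 98.5), (61.0, 10.0), 90.0)
top ((250.52059936523438, 201.2676239013672), (4.601789951324463, 29.22136688232422), 85.60128784179688)
open (array([504.3, -53.7, 105.9]), np.float64(1.2937608781088386))
handle (array([501.7, -61. ,  69.1]), np.float64(1.0658959764125153))
open corners wrist@109 [[437.5213366792792, -9.755984395618768], [560.9099747791278, 0.6712292294209306], [570.6062272287813, -92.82955446752433], [446.27215958105114, -104.43777807795087]]
[236.   68.2] [235.6 128.8] handle ends @71 [[498.372412222557, -20.22127050297518], [504.6343661855958, -100.55252811035808]]
hook@91 [[ 513.9 -201.    91. ]]
tote front/rear lid@111.5 [[502.7621747653264, 6.126652636611041], [476.44936087323197, -217.97267682809763], [421.03294033970417, 3.315274081531612], [584.9159943455447, 15.605495643592008]]
```

View pics/c1.png

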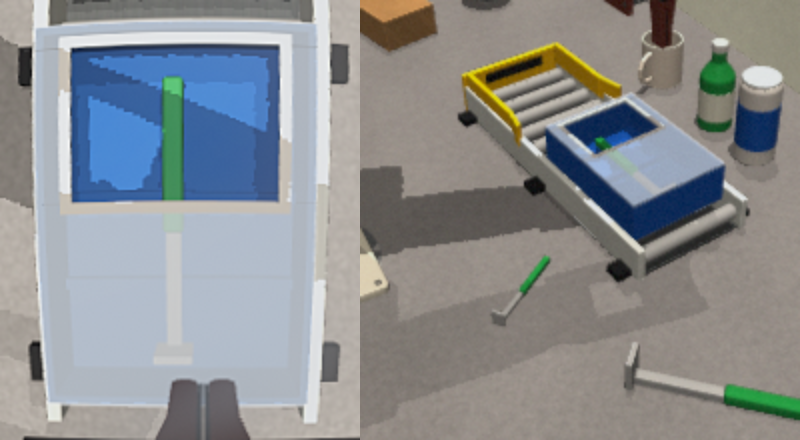

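```bash
python3 -m inch '[{"xyz":[-60,-17,0],"rot":[0,0,0]},{"xyz":[-125,-17,0],"rot":[0,0,0]},{"xyz":[-125,-17,30],"rot":[0,0,0]},{"xyz":[-125,-17,70],"rot":[0,0,0]},{"xyz":[-125,-17,110],"rot":[0,0,0]},{"xyz":[-125,-17,150],"rot":[0,0,0]},{"xyz":[-125,-17,190],"rot":[0,0,0]},{"xyz":[-125,-17,215],"rot":[0,0,0]},{"xyz":[-125,-17,227],"rot":[0,0,0]},{"xyz":[-125,-17,227],"rot":[0,0,0]},{"xyz":[-125,-17,227],"rot":[0,0,0]}]'
python3 - <<'E'
from h import *
tp=ctrl.get_image('top');cv2.imwrite('pics/top1.png',tp[:,:,::-1])
sd=ctrl.get_image('side');cv2.imwrite('pics/side2.png',sd[:,:,::-1])
print(plane('top',[[127,205],[124,205]],80))
cv2.imwrite('pics/c2.png',cv2.hconcat([cv2.resize(tp[:,:,::-1][140:260,110:350],(480,240)),cv2.resize(sd[:,:,::-1][140:260,170:330],(320,240))]))
E
```

```text
t: 2.37
ee_pos: [524.3, -278.0, 76.1]
orientation: [2.124, 2.315, -0.0]
ft_force: [0.8, 0.5, 0.5]
width: 0.3
grasp_force: 0.0
[[489.50102398 260.01896647  80.        ]
 [489.49508586 267.83524771  80.        ]]
```

View pics/c2.png

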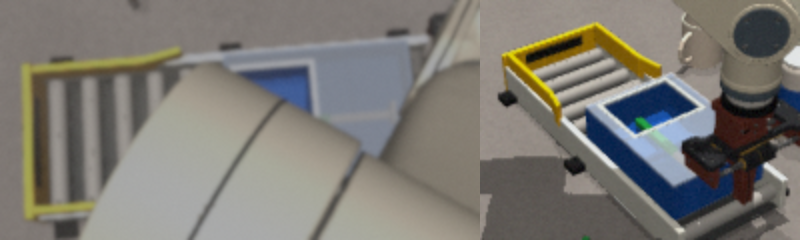

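The fingers stand behind the rear wall on the tote's centre line, and the stop is about 250 mm ahead of the tote's front. I'll push gently.

```bash
python3 -m inch '[{"xyz":[12,0,0],"rot":[0,0,0]},{"xyz":[20,0,0],"rot":[0,0,0]},{"xyz":[25,0,0],"rot":[0,0,0]},{"xyz":[29,0,0],"rot":[0,0,0]},{"xyz":[33,0,0],"rot":[0,0,0]},{"xyz":[38,0,0],"rot":[0,0,0]},{"xyz":[44,0,0],"rot":[0,0,0]},{"xyz":[51,0,0],"rot":[0,0,0]},{"xyz":[59,0,0],"rot":[0,0,0]},{"xyz":[67,0,0],"rot":[0,0,0]},{"xyz":[75,0,0],"rot":[0,0,0]},{"xyz":[83,0,0],"rot":[0,0,0]}]'
python3 -m inch '[{"xyz":[8,0,0],"rot":[0,0,0]},{"xyz":[16,0,0],"rot":[0,0,0]},{"xyz":[24,0,0],"rot":[0,0,0]},{"xyz":[32,0,0],"rot":[0,0,0]},{"xyz":[40,0,0],"rot":[0,0,0]},{"xyz":[48,0,0],"rot":[0,0,0]},{"xyz":[56,0,0],"rot":[0,0,0]},{"xyz":[64,0,0],"rot":[0,0,0]},{"xyz":[72,0,0],"rot":[0,0,0]},{"xyz":[80,0,0],"rot":[0,0,0]},{"xyz":[88,0,0],"rot":[0,0,0]},{"xyz":[96,0,0],"rot":[0,0,0]}]'
python3 -m inch '[{"xyz":[8,0,0],"rot":[0,0,0]},{"xyz":[16,0,0],"rot":[0,0,0]},{"xyz":[24,0,0],"rot":[0,0,0]},{"xyz":[32,0,0],"rot":[0,0,0]},{"xyz":[40,0,0],"rot":[0,0,0]},{"xyz":[47,0,0],"rot":[0,0,0]},{"xyz":[53,0,0],"rot":[0,0,0]},{"xyz":[58,0,0],"rot":[0,0,0]},{"xyz":[62,0,0],"rot":[0,0,0]},{"xyz":[66,0,0],"rot":[0,0,0]},{"xyz":[70,0,0],"rot":[0,0,0]},{"xyz":[74,0,0],"rot":[0,0,0]}]'
python3 - <<'E'
from h import *
sd=ctrl.get_image('side');cv2.imwrite('pics/side3.png',sd[:,:,::-1])
cv2.imwrite('pics/c3.png',cv2.resize(sd[:,:,::-1][140:260,130:330],(800,480)))
E
```

```text
t: 3.47
ee_pos: [517.3, -193.6, 75.7]
orientation: [2.122, 2.316, 0.0]
ft_force: [1.7, -1.7, 0.9]
width: 0.4
grasp_force: 1.0
t: 4.47
ee_pos: [508.7, -98.0, 75.7]
orientation: [-2.123, -2.316, 0.0]
ft_force: [2.0, -1.4, -0.5]
width: 0.8
grasp_force: 1.0
t: 5.47
ee_pos: [502.1, -24.8, 75.6]
orientation: [-2.123, -2.316, 0.0]
ft_force: [-0.4, -1.0, 0.2]
width: 0.3
grasp_force: 0.7
```

View pics/c3.png

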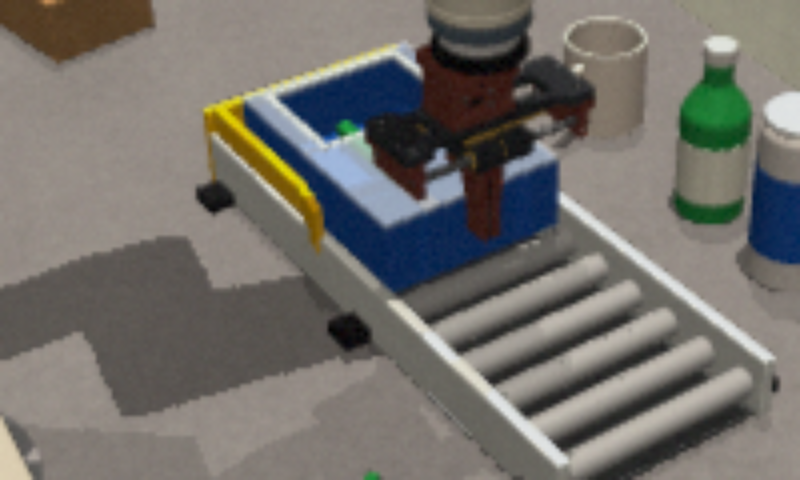

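The tote is in the bay but has about 30 mm to go. I'll creep until I feel the stop.

```bash
python3 -m inch '[{"xyz":[4,0,0],"rot":[0,0,0]},{"xyz":[8,0,0],"rot":[0,0,0]},{"xyz":[12,0,0],"rot":[0,0,0]},{"xyz":[15,0,0],"rot":[0,0,0]},{"xyz":[18,0,0],"rot":[0,0,0]}]'
python3 -m inch '[{"xyz":[2,0,0],"rot":[0,0,0]},{"xyz":[4,0,0],"rot":[0,0,0]},{"xyz":[6,0,0],"rot":[0,0,0]}]'
python3 -m inch '[{"xyz":[2,0,0],"rot":[0,0,0]},{"xyz":[4,0,0],"rot":[0,0,0]}]'
python3 -m inch '[{"xyz":[2,0,0],"rot":[0,0,0]},{"xyz":[3,0,0],"rot":[0,0,0]}]'
```

```text
t: 5.93
ee_pos: [500.5, -6.8, 75.6]
orientation: [-2.122, -2.316, 0.001]
ft_force: [-0.5, -1.0, 0.1]
width: 0.5
grasp_force: 0.7
t: 6.18
ee_pos: [500.1, -1.0, 75.6]
orientation: [-2.122, -2.316, 0.0]
ft_force: [-0.7, -0.9, -0.6]
width: 0.3
grasp_force: 0.6
t: 6.35
ee_pos: [499.8, 3.0, 75.6]
orientation: [-2.123, -2.316, 0.0]
ft_force: [0.1, -1.1, -0.1]
width: 0.3
grasp_force: 0.6
t: 6.52
ee_pos: [499.7, 6.1, 75.7]
orientation: [2.123, 2.316, 0.0]
ft_force: [-1.4, -0.9, -0.4]
width: 0.2
grasp_force: 0.5
```

```bash
python3 -m inch '[{"xyz":[2,0,0],"rot":[0,0,0]},{"xyz":[4,0,0],"rot":[0,0,0]}]'
python3 -m inch '[{"xyz":[1.5,0,0],"rot":[0,0,0]},{"xyz":[3,0,0],"rot":[0,0,0]}]'
python3 - <<'E'
from h import *
sd=ctrl.get_image('side');cv2.imwrite('pics/side4.png',sd[:,:,::-1])
a=cv2.imread('pics/w1.png')
w=ctrl.get_image('wrist');cv2.imwrite('pics/w4.png',w[:,:,::-1])
cv2.imwrite('pics/c4.png',cv2.hconcat([cv2.resize(sd[:,:,::-1][140:230,160:290],(416,288)),cv2.resize(w[:,:,::-1][0:250],(384,288))]))
E
```

```text
t: 6.68
ee_pos: [499.4, 9.9, 75.7]
orientation: [2.123, 2.316, 0.0]
ft_force: [-0.5, -0.5, -0.5]
width: 0.4
grasp_force: 0.5
t: 6.85
ee_pos: [499.1, 13.0, 75.7]
orientation: [2.123, 2.316, 0.0]
ft_force: [-1.0, -1.0, 0.5]
width: 0.6
grasp_force: 0.5
```

View pics/c4.png

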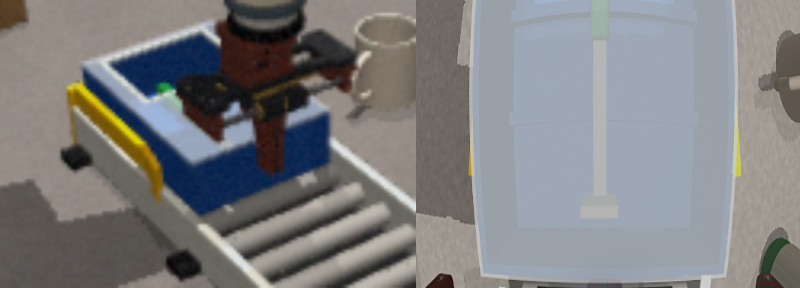

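```bash
for i in 1 2 3; do python3 -m inch '[{"xyz":[1.5,0,0],"rot":[0,0,0]},{"xyz":[3,0,0],"rot":[0,0,0]}]' | grep -E "ee_pos|force"; done
```

```text
ee_pos: [499.5, 13.7, 75.9]
ft_force: [1.1, -27.5, 1.0]
grasp_force: 14.1
ee_pos: [499.6, 13.8, 76.2]
ft_force: [0.4, -49.1, 5.1]
grasp_force: 24.7
ee_pos: [499.6, 13.9, 76.6]
ft_force: [0.8, -69.8, 8.6]
grasp_force: 35.1
```

The force jumped to 27–70 N with no more motion, so the tote is against the stop. Backing off and moving over the opening for a closer look.

```bash
python3 -m inch '[{"xyz":[-10,0,0],"rot":[0,0,0]},{"xyz":[-30,0,0],"rot":[0,0,0]},{"xyz":[-45,0,0],"rot":[0,0,0]},{"xyz":[-45,0,-40],"rot":[0,0,0]},{"xyz":[-45,0,-80],"rot":[0,0,0]},{"xyz":[-45,0,-120],"rot":[0,0,0]},{"xyz":[-10,0,-140],"rot":[0,0,0]},{"xyz":[30,0,-140],"rot":[0,0,0]},{"xyz":[70,0,-140],"rot":[0,0,0]},{"xyz":[100,0,-140],"rot":[0,0,0]},{"xyz":[110,0,-140],"rot":[0,0,0]},{"xyz":[110,0,-140],"rot":[0,0,0]}]' 110
python3 -m inch '[{"xyz":[0,0,0],"rot":[0,0,0]},{"xyz":[0,0,0],"rot":[0,0,0]},{"xyz":[0,0,0],"rot":[0,0,0]}]' | head -3
python3 - <<'E'
from h import *
import pickle
np.set_printoptions(precision=1,suppress=True)
o=ctrl.get_obs();m=ctrl.camera_model('wrist');pickle.dump(m,open('w5.pkl','wb'))
w=ctrl.get_image('wrist');cv2.imwrite('pics/w5.png',w[:,:,::-1]);print(o['ee_pos'],o['width'],o['qpos'],m['position'])
sd=ctrl.get_image('side');cv2.imwrite('pics/side5.png',sd[:,:,::-1])
cv2.imwrite('pics/c5.png',cv2.hconcat([cv2.resize(sd[:,:,::-1][140:240,160:260],(288,288)),w[:,:,::-1][0:288]]))
E
```

```text
t: 8.45
ee_pos: [488.6, 133.3, 215.8]
orientation: [2.119, 2.319, 0.001]
ft_force: [0.3, 0.0, -0.3]
width: 50.3
grasp_force: 0.0
t: 8.7
ee_pos: [488.8, 130.0, 215.5]
orientation: [-2.124, -2.314, 0.001]
[488.8 130.  215.5] 50.0159402129179 [ 0.2  0.3  1.9 -0.   1.   0.2] [482.6 200.6 376.6]
```

View pics/c5.png

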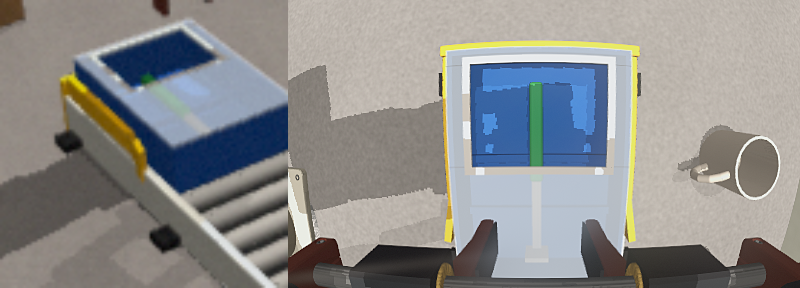

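The tote's front edge meets the yellow stop and its cheeks are parallel to it. In the wrist image the handle lies at column ≈249 from row 83 down, the hook is at (249,255), and the opening spans 181–319 × 64–170.

```bash
python3 - <<'E'
from h import *
import pickle
np.set_printoptions(precision=1,suppress=True)
m=pickle.load(open('w5.pkl','rb'))
w=cv2.imread('pics/w5.png')[:,:,::-1].copy();s=cv2.imread('pics/side5.png')[:,:,::-1].copy()
k=np.zeros_like(w);k[60:175,220:280]=w[60:175,220:280]
g=blobs(k,(45,90,40),(80,255,255),20)[0].reshape(-1,2)
mid=lambda lo,hi:g[(g[:,1]>=lo)&(g[:,1]<=hi)].mean(0)
t=g[:,1].min();print('tip row',t,'rect',cv2.minAreaRect(g))
P=plane('wrist',[[mid(t,t+1)[0],t],mid(t+10,t+14),mid(150,160)],71.5,m);print(P)
d=P[1]-P[2];print('puller heading',np.degrees(np.arctan2(d[1],d[0])))
print('hook@91',plane('wrist',[[249,248],[249,260]],91,m))
k=np.zeros_like(w);k[60:172,175:325]=w[60:172,175:325]
mk=cv2.inRange(cv2.cvtColor(k,cv2.COLOR_RGB2HSV),np.array((45,110,40)),np.array((128,255,255)))
q=cv2.minAreaRect(cv2.findNonZero(mk));print(q);c=plane('wrist',cv2.boxPoints(q),109,m);print(c,c.mean(0))
# height of handle tip: wrist tip ray against side-view tip
k=np.zeros_like(s);k[150:190,190:240]=s[150:190,190:240]
b=blobs(k,(45,90,40),(80,255,255),1)
for x in b[:3]:
    print('side',cv2.contourArea(x),x.reshape(-1,2).min(0),x.reshape(-1,2).max(0))
    v=x.reshape(-1,2);u=v[v[:,0].argmin()];print(u,tri(rays('side',[u]),rays('wrist',[[mid(t,t+1)[0],t]],m)))
u=np.array([-.088,.996]);o=ctrl.get_obs()['ee_pos']
G=P[0][:2]-40*u;print('grasp',G,'shift tool x,y',(G-o[:2])@u,(G-o[:2])@np.array([.996,.088]))
E
```

```text
tip row 82 rect ((247.7331085205078, 123.5173568725586), (83.12918090820312, 12.601556777954102), 89.21517944335938)
[[476.1 234.   71.5]
 [477.  221.7  71.5]
 [482.9 159.   71.5]]
puller heading 95.34761154474877
hook@91 [[491.9  63.7  91. ]
 [493.1  49.3  91. ]]
((250.0, 114.5), (103.0, 136.0), 90.0)
[[416.3 244.4 109. ]
 [538.4 254.7 109. ]
 [548.3 160.  109. ]
 [422.5 149.3 109. ]] [481.4 202.1 109. ]
side 5.5 [209 166] [213 168]
[209 167] (array([474.4, 235.5,  64.8]), np.float64(3.249063785943662))
grasp [479.6 194.2] shift tool x,y 64.63605365173316 -3.648689908953131
```

```bash
python3 -m inch '[{"xyz":[0,0,-40],"rot":[0,0.12,0]},{"xyz":[0,0,-80],"rot":[0,0.24,0]},{"xyz":[0,0,-80],"rot":[0,0.36,0]},{"xyz":[0,0,-80],"rot":[0,0.48,0]},{"xyz":[0,0,-80],"rot":[0,0.6,0]},{"xyz":[0,0,-80],"rot":[0,0.72,0]},{"xyz":[0,0,-80],"rot":[0,0.84,0]},{"xyz":[0,0,-80],"rot":[0,0.96,0]},{"xyz":[0,0,-80],"rot":[0,1.08,0]},{"xyz":[0,0,-80],"rot":[0,1.2,0]},{"xyz":[0,0,-80],"rot":[0,1.2,0]},{"xyz":[0,0,-80],"rot":[0,1.2,0]}]'
python3 -c "
from h import *
o=ctrl.get_obs();print(o['qpos'],o['ee_pos'],R.from_rotvec(o['orientation']).as_matrix())"
```

```text
t: 9.8
ee_pos: [488.8, 130.1, 294.1]
orientation: [-1.405, -1.525, -0.955]
ft_force: [-0.9, -0.0, -0.3]
width: 49.8
grasp_force: 0.0
[-0.31917555  0.4793553   1.90372686  1.0275598   1.55925668 -0.88234106] [488.79620143 130.1468399  294.07591411] [[-0.02719572  0.99641571 -0.08010076]
 [ 0.36290634  0.08450477  0.92798596]
 [ 0.93142868 -0.00383183 -0.36390374]]
```

Full 1.2 rad tip is reachable. Returning upright above the grasp point.

```bash
python3 -m inch '[{"xyz":[0,0,0],"rot":[0,-0.12,0]},{"xyz":[0,0,0],"rot":[0,-0.24,0]},{"xyz":[0,0,0],"rot":[0,-0.36,0]},{"xyz":[0,0,0],"rot":[0,-0.48,0]},{"xyz":[-10,0,10],"rot":[0,-0.6,0]},{"xyz":[-25,0,25],"rot":[0,-0.72,0]},{"xyz":[-45,-1,45],"rot":[0,-0.84,0]},{"xyz":[-65,-2,65],"rot":[0,-0.96,0]},{"xyz":[-85,-3,85],"rot":[0,-1.08,0]},{"xyz":[-105,-3,105],"rot":[0,-1.2,0]},{"xyz":[-111,-3,112.5],"rot":[0,-1.2,0]},{"xyz":[-111,-3,112.5],"rot":[0,-1.2,0]}]'
python3 -m inch '[{"xyz":[0,0,0],"rot":[0,0,0]},{"xyz":[0,0,0],"rot":[0,0,0]}]' | head -3
python3 - <<'E'
from h import *
import pickle
np.set_printoptions(precision=3,suppress=True)
o=ctrl.get_obs();m=ctrl.camera_model('wrist');T=R.from_rotvec(o['orientation']).as_matrix()
print(o['ee_pos'],T)
w=ctrl.get_image('wrist');cv2.imwrite('pics/w6.png',w[:,:,::-1])
for b in blobs(w,(45,90,40),(80,255,255),60)[:4]:
    r=cv2.minAreaRect(b);g=b.reshape(-1,2);print(cv2.contourArea(b),r)
    P=plane('wrist',[[r[0][0],g[:,1].min()],r[0]],71.5,m);print(P,[(p-o['ee_pos'])@T for p in P])
E
```

```text
t: 10.8
ee_pos: [479.3, 198.4, 151.6]
orientation: [2.116, 2.322, 0.003]
ft_force: [-0.2, -0.7, -0.1]
width: 49.9
grasp_force: 0.0
t: 10.97
ee_pos: [481.2, 194.9, 153.3]
orientation: [2.124, 2.314, 0.006]
[481.215 194.917 153.252] [[-0.086  0.996  0.003]
 [ 0.996  0.086  0.002]
 [ 0.002  0.003 -1.   ]]
1519.0 ((248.5, 206.0), (110.0, 15.0), 90.0)
[[475.542 235.962  71.5  ]
 [479.47  188.947  71.5  ]] [array([41.207, -2.372, 81.833]), array([-5.972, -2.493, 81.733])]
```

```bash
python3 -m inch '[{"xyz":[0,-2,20],"rot":[0,0,0]},{"xyz":[0,-2,45],"rot":[0,0,0]},{"xyz":[0,-2,65],"rot":[0,0,0]},{"xyz":[0,-2,80],"rot":[0,0,0]},{"xyz":[0,-2,90],"rot":[0,0,0]},{"xyz":[0,-2,96],"rot":[0,0,0]},{"xyz":[0,-2,99],"rot":[0,0,0]},{"xyz":[0,-2,99],"rot":[0,0,0]},{"xyz":[0,-2,99],"rot":[0,0,0]}]' && python3 -m inch '[{"xyz":[0,0,0],"rot":[0,0,0]},{"xyz":[0,0,0],"rot":[0,0,0]},{"xyz":[0,0,0],"rot":[0,0,0]},{"xyz":[0,0,0],"rot":[0,0,0]},{"xyz":[0,0,0],"rot":[0,0,0]},{"xyz":[0,0,0],"rot":[0,0,0]},{"xyz":[0,0,0],"rot":[0,0,0]},{"xyz":[0,0,0],"rot":[0,0,0]}]' 255
```

```text
t: 11.77
ee_pos: [478.8, 195.2, 53.2]
orientation: [2.123, 2.315, 0.002]
ft_force: [0.4, 0.2, 0.5]
width: 49.8
grasp_force: 0.0
t: 12.43
ee_pos: [478.2, 195.4, 52.5]
orientation: [2.123, 2.316, 0.0]
ft_force: [-1.2, -0.4, 1.1]
width: 13.9
grasp_force: 30.0
```

Gripped: the width reads 13.9 mm at 30 N. Next I'll check a diagonal extraction path in the tote's x–z plane.

```bash
cat > path.py <<'E'
import numpy as np
from scipy.interpolate import interp1d
def poly(x0,x1,z0,z1,n=40):
    x,z=np.meshgrid(np.linspace(x0,x1,n),np.linspace(z0,z1,n));return np.c_[x.ravel(),z.ravel()]
P=np.vstack([poly(-149,-54,5,14),poly(-64,41,5,19),poly(-149,-143,5,39),poly(-11,11,0,80),poly(-38,38,80,180)])
B=[(-120,10,65,69),(105,120,65,69),(-120,120,0,5),(-54,-46,0,15),(6,14,0,15),(-120,-115,0,69),(115,140,0,69)]
def clear(T):
    x,z,a=T;c,s=np.cos(a),np.sin(a);q=P@np.array([[c,s],[-s,c]])+[x,z]
    return min((np.hypot(np.maximum(np.maximum(b[0]-q[:,0],q[:,0]-b[1]),0),np.maximum(np.maximum(b[2]-q[:,1],q[:,1]-b[3]),0)).min(),b) for b in B)
W=[(-98,15,0),(-97,19,5),(-95,21,10),(-86,22,16),(-74,22,20),(-62,23,23),(-50,23,25),(-40,20,29),(-33,15,34),(-27,12,39),(-20,11,44),(-13,11,50),
   (-6,13,56),(2,19,61),(12,21,65),(24,22,66),(38,23,66),(52,24,66),(62,30,66),(62,45,66),(62,80,66),(62,120,66),(62,150,66)]
T=[]
for x,z,d in W:
    a=np.radians(d);c,s=np.cos(a),np.sin(a);T.append((x+149*c+5*s,z+149*s-5*c,a))
T=np.array(T)
if __name__=='__main__':
    f=interp1d(range(len(T)),T,axis=0)
    for i in range(len(T)):
        r=min(clear(f(min(i+k/4,len(T)-1))) for k in range(4))
        print(i,'dx %.0f up %.0f th %.2f'%(T[i,0]-T[0,0],T[i,1]-T[0,1],T[i,2]),'clr %.1f'%r[0],r[1])
    a=T[11,2];D=T[12:]-T[11]  # second call in axes tilted by a: tool x=(c,s), z=(s,-c)
    for d in D: print('x %.0f z %.0f r %.2f'%(d[0]*np.cos(a)+d[1]*np.sin(a),d[0]*np.sin(a)-d[1]*np.cos(a),d[2]))
E
python3 path.py
```

```text
0 dx 0 up 0 th 0.00 clr 0.0 (-54, -46, 0, 15)
1 dx 1 up 17 th 0.09 clr 7.8 (-54, -46, 0, 15)
2 dx 2 up 32 th 0.17 clr 3.3 (-120, 10, 65, 69)
3 dx 8 up 48 th 0.28 clr 0.0 (-120, 10, 65, 69)
4 dx 17 up 58 th 0.35 clr 0.0 (-120, 10, 65, 69)
5 dx 26 up 67 th 0.40 clr 0.8 (-120, 10, 65, 69)
6 dx 36 up 71 th 0.44 clr 3.8 (-120, 10, 65, 69)
7 dx 42 up 78 th 0.51 clr 6.1 (-120, 10, 65, 69)
8 dx 42 up 84 th 0.59 clr 7.7 (-120, 120, 0, 5)
9 dx 41 up 92 th 0.68 clr 6.2 (-120, 120, 0, 5)
10 dx 40 up 101 th 0.77 clr 5.9 (-120, 120, 0, 5)
11 dx 36 up 112 th 0.87 clr 6.0 (-120, 120, 0, 5)
12 dx 30 up 124 th 0.98 clr 6.3 (-120, 10, 65, 69)
13 dx 28 up 137 th 1.06 clr 4.7 (6, 14, 0, 15)
14 dx 29 up 144 th 1.13 clr 6.0 (6, 14, 0, 15)
15 dx 38 up 146 th 1.15 clr 10.5 (6, 14, 0, 15)
16 dx 52 up 147 th 1.15 clr 17.1 (6, 14, 0, 15)
17 dx 66 up 148 th 1.15 clr 19.0 (-120, 120, 0, 5)
18 dx 76 up 154 th 1.15 clr 23.2 (-120, 10, 65, 69)
19 dx 76 up 169 th 1.15 clr 20.9 (-120, 10, 65, 69)
20 dx 76 up 204 th 1.15 clr 32.5 (-120, 10, 65, 69)
21 dx 76 up 244 th 1.15 clr 66.7 (105, 120, 65, 69)
22 dx 76 up 274 th 1.15 clr 91.7 (105, 120, 65, 69)
x 6 z -12 r 0.10
x 14 z -22 r 0.19
x 20 z -26 r 0.26
x 28 z -20 r 0.28
x 38 z -10 r 0.28
x 47 z 0 r 0.28
x 58 z 4 r 0.28
x 70 z -6 r 0.28
x 97 z -28 r 0.28
x 127 z -54 r 0.28
x 150 z -73 r 0.28
```

```bash
cat >> path.py <<'E'
E
python3 - <<'E'
from path import *
for xt in (-96,-92,-87,-82,-76,-70,-64,-58,-50,-44,-38):
    best=[]
    for zt in np.arange(9,26,1.):
        for d in range(4,44,1):
            a=np.radians(d);c,s=np.cos(a),np.sin(a)
            best.append((round(clear((xt+149*c+5*s,zt+149*s-5*c,a))[0],1),zt,d))
    print(xt,sorted(best)[-3:][::-1])
E
```

```text
-96 [(np.float64(11.3), np.float64(19.0), 10), (np.float64(11.0), np.float64(19.0), 11), (np.float64(11.0), np.float64(18.0), 11)]
-92 [(np.float64(11.2), np.float64(19.0), 11), (np.float64(10.8), np.float64(18.0), 12), (np.float64(10.5), np.float64(20.0), 11)]
-87 [(np.float64(9.4), np.float64(21.0), 6), (np.float64(9.0), np.float64(20.0), 7), (np.float64(8.9), np.float64(21.0), 5)]
-82 [(np.float64(8.0), np.float64(22.0), 6), (np.float64(8.0), np.float64(21.0), 6), (np.float64(8.0), np.float64(20.0), 7)]
-76 [(np.float64(6.2), np.float64(14.0), 19), (np.float64(5.7), np.float64(16.0), 18), (np.float64(5.5), np.float64(13.0), 20)]
-70 [(np.float64(6.2), np.float64(16.0), 19), (np.float64(5.6), np.float64(18.0), 18), (np.float64(5.5), np.float64(15.0), 20)]
-64 [(np.float64(6.2), np.float64(18.0), 19), (np.float64(5.7), np.float64(20.0), 18), (np.float64(5.4), np.float64(19.0), 19)]
-58 [(np.float64(7.9), np.float64(23.0), 19), (np.float64(7.9), np.float64(22.0), 19), (np.float64(7.1), np.float64(23.0), 20)]
-50 [(np.float64(7.7), np.float64(23.0), 21), (np.float64(7.5), np.float64(23.0), 22), (np.float64(7.1), np.float64(24.0), 21)]
-44 [(np.float64(8.2), np.float64(23.0), 23), (np.float64(8.2), np.float64(23.0), 22), (np.float64(7.4), np.float64(24.0), 23)]
-38 [(np.float64(10.0), np.float64(21.0), 25), (np.float64(9.6), np.float64(22.0), 25), (np.float64(9.5), np.float64(22.0), 24)]
```

```bash
python3 - <<'E'
import re
s=open('path.py').read()
s=re.sub(r"W=\[.*?\]\n","""W=[(-98,15,0),(-98,18,5),(-96,18,10),(-90,17,14),(-83,15,17),(-76,14,19),(-70,16,19),(-64,18.5,19),(-57,22,19.5),(-49,22.5,21.5),(-42,22,24),(-36,19,27),(-31,15,32),
   (-26,12,37),(-20,11.5,43),(-13,12,49),(-6,14,55),(2,20,60),(11,23,64),(24,24,66),(42,25,66),(62,32,66),(62,60,66),(62,100,66),(62,150,66)]
""",s,flags=re.S)
s=s.replace("T[11,2]","T[12,2]").replace("T[12:]-T[11]","T[13:]-T[12]")
open('path.py','w').write(s)
E
python3 path.py
```

```text
0 dx 0 up 0 th 0.00 clr 0.0 (-54, -46, 0, 15)
1 dx -0 up 16 th 0.09 clr 6.8 (-54, -46, 0, 15)
2 dx 1 up 29 th 0.17 clr 9.7 (-120, 10, 65, 69)
3 dx 5 up 38 th 0.24 clr 7.1 (-120, 10, 65, 69)
4 dx 10 up 44 th 0.30 clr 5.7 (105, 120, 65, 69)
5 dx 16 up 48 th 0.33 clr 6.2 (-54, -46, 0, 15)
6 dx 22 up 50 th 0.33 clr 6.1 (-120, 10, 65, 69)
7 dx 28 up 52 th 0.33 clr 5.7 (-120, 10, 65, 69)
8 dx 34 up 57 th 0.34 clr 7.2 (-54, -46, 0, 15)
9 dx 40 up 62 th 0.38 clr 7.3 (-54, -46, 0, 15)
10 dx 45 up 68 th 0.42 clr 8.1 (-54, -46, 0, 15)
11 dx 48 up 72 th 0.47 clr 10.7 (-54, -46, 0, 15)
12 dx 47 up 80 th 0.56 clr 7.7 (-120, 120, 0, 5)
13 dx 45 up 88 th 0.65 clr 6.5 (-120, 120, 0, 5)
14 dx 41 up 99 th 0.75 clr 6.5 (-120, 120, 0, 5)
15 dx 38 up 111 th 0.86 clr 7.0 (-120, 120, 0, 5)
16 dx 33 up 123 th 0.96 clr 6.7 (-120, 10, 65, 69)
17 dx 30 up 137 th 1.05 clr 6.0 (6, 14, 0, 15)
18 dx 30 up 145 th 1.12 clr 8.0 (6, 14, 0, 15)
19 dx 38 up 148 th 1.15 clr 12.3 (6, 14, 0, 15)
20 dx 56 up 149 th 1.15 clr 20.0 (-120, 120, 0, 5)
21 dx 76 up 156 th 1.15 clr 20.9 (-120, 10, 65, 69)
22 dx 76 up 184 th 1.15 clr 21.5 (-120, 10, 65, 69)
23 dx 76 up 224 th 1.15 clr 49.5 (-120, 10, 65, 69)
24 dx 76 up 274 th 1.15 clr 91.7 (105, 120, 65, 69)
x 3 z -8 r 0.09
x 6 z -20 r 0.19
x 9 z -32 r 0.30
x 11 z -45 r 0.40
x 16 z -57 r 0.49
x 20 z -64 r 0.56
x 29 z -63 r 0.59
x 45 z -54 r 0.59
x 65 z -49 r 0.59
x 80 z -73 r 0.59
x 101 z -107 r 0.59
x 128 z -149 r 0.59
```

```bash
python3 -m inch '[{"xyz":[0,0,-8],"rot":[0,0.04,0]},{"xyz":[0,0,-16],"rot":[0,0.09,0]},{"xyz":[0.5,0,-23],"rot":[0,0.13,0]},{"xyz":[1,0,-29],"rot":[0,0.17,0]},{"xyz":[3,0,-34],"rot":[0,0.21,0]},{"xyz":[5,0,-38],"rot":[0,0.24,0]},{"xyz":[7.5,0,-41],"rot":[0,0.27,0]},{"xyz":[10,0,-44],"rot":[0,0.3,0]},{"xyz":[13,0,-46],"rot":[0,0.32,0]},{"xyz":[16,0,-48],"rot":[0,0.33,0]},{"xyz":[16,0,-48],"rot":[0,0.33,0]},{"xyz":[16,0,-48],"rot":[0,0.33,0]}]'
python3 - <<'E'
from path import *
for i0,i1 in((5,15),(15,25)):
    a=T[i0,2]
    for j in range(i0+1,i1+1):
        if j<len(T):
            d=T[j]-T[i0];print(j,'x %.1f z %.1f r %.2f'%(d[0]*np.cos(a)+d[1]*np.sin(a),d[0]*np.sin(a)-d[1]*np.cos(a),d[2]))
from h import *
w=ctrl.get_image('wrist');cv2.imwrite('pics/w7.png',w[:,:,::-1])
sd=ctrl.get_image('side');cv2.imwrite('pics/side7.png',sd[:,:,::-1])
cv2.imwrite('pics/c7.png',cv2.hconcat([cv2.resize(sd[:,:,::-1][120:230,160:270],(288,288)),w[:,:,::-1][0:288]]))
E
```

```text
t: 13.43
ee_pos: [476.7, 211.2, 100.3]
orientation: [-1.947, -2.124, -0.323]
ft_force: [-0.1, -1.0, -0.9]
width: 13.7
grasp_force: 30.0
6 x 6.3 z 0.1 r 0.00
7 x 12.8 z -0.3 r 0.00
8 x 20.6 z -2.7 r 0.01
9 x 28.4 z -5.8 r 0.04
10 x 34.6 z -9.5 r 0.09
11 x 38.7 z -12.5 r 0.14
12 x 40.2 z -19.9 r 0.23
13 x 40.9 z -28.1 r 0.31
14 x 41.3 z -40.4 r 0.42
15 x 41.5 z -52.8 r 0.52
16 x 5.8 z -11.6 r 0.10
17 x 14.1 z -22.5 r 0.19
18 x 20.3 z -27.8 r 0.26
19 x 28.3 z -23.7 r 0.30
20 x 40.8 z -10.8 r 0.30
21 x 59.2 z -0.3 r 0.30
22 x 80.4 z -18.7 r 0.30
23 x 110.6 z -44.9 r 0.30
24 x 148.3 z -77.7 r 0.30
```

View pics/c7.png

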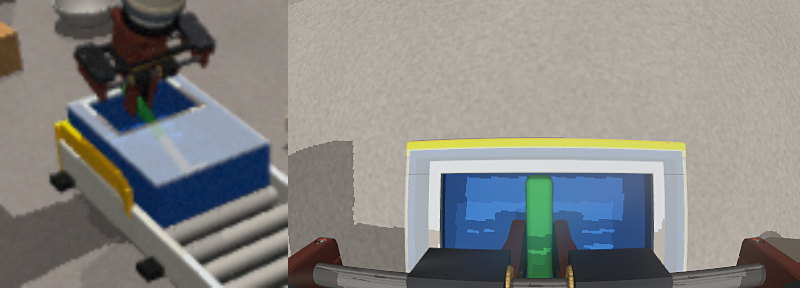

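The handle is tilted and coming up through the opening (tip at wrist px (250,177)). The tote hasn't moved from the stop and contact force is near zero. Continuing.

```bash
python3 -m inch '[{"xyz":[6.3,0,0],"rot":[0,0,0]},{"xyz":[12.8,0,0],"rot":[0,0,0]},{"xyz":[20.6,0,-2.7],"rot":[0,0.01,0]},{"xyz":[28.4,0,-5.8],"rot":[0,0.04,0]},{"xyz":[34.6,0,-9.5],"rot":[0,0.09,0]},{"xyz":[38.7,0,-12.5],"rot":[0,0.14,0]},{"xyz":[40.2,0,-19.9],"rot":[0,0.23,0]},{"xyz":[40.9,0,-28.1],"rot":[0,0.31,0]},{"xyz":[41.3,0,-40.4],"rot":[0,0.42,0]},{"xyz":[41.5,0,-52.8],"rot":[0,0.52,0]},{"xyz":[41.5,0,-52.8],"rot":[0,0.52,0]},{"xyz":[41.5,0,-52.8],"rot":[0,0.52,0]}]'
```

```text
t: 14.53
ee_pos: [475.3, 232.6, 163.4]
orientation: [-1.634, -1.779, -0.737]
ft_force: [0.2, 0.6, -0.5]
width: 13.8
grasp_force: 30.0
```

```bash
python3 -m inch '[{"xyz":[5.8,0,-11.6],"rot":[0,0.1,0]},{"xyz":[14.1,0,-22.5],"rot":[0,0.19,0]},{"xyz":[20.3,0,-27.8],"rot":[0,0.26,0]},{"xyz":[28.3,0,-23.7],"rot":[0,0.3,0]},{"xyz":[34.5,0,-17],"rot":[0,0.3,0]},{"xyz":[41,0,-11],"rot":[0,0.3,0]},{"xyz":[50,0,-5.5],"rot":[0,0.3,0]},{"xyz":[59,0,-0.5],"rot":[0,0.3,0]},{"xyz":[59,0,-0.5],"rot":[0,0.3,0]},{"xyz":[59,0,-0.5],"rot":[0,0.3,0]}]'
python3 - <<'E'
from h import *
w=ctrl.get_image('top')
sd=ctrl.get_image('side');cv2.imwrite('pics/side8.png',sd[:,:,::-1])
cv2.imwrite('pics/c8.png',cv2.hconcat([cv2.resize(sd[:,:,::-1][100:230,150:280],(400,400)),cv2.resize(w[:,:,::-1][130:260,80:210],(400,400))]))
E
```

```text
t: 15.37
ee_pos: [471.0, 272.8, 209.1]
orientation: [-1.432, -1.567, -0.928]
ft_force: [0.2, -0.6, -0.9]
width: 14.2
grasp_force: 30.0
```

View pics/c8.png

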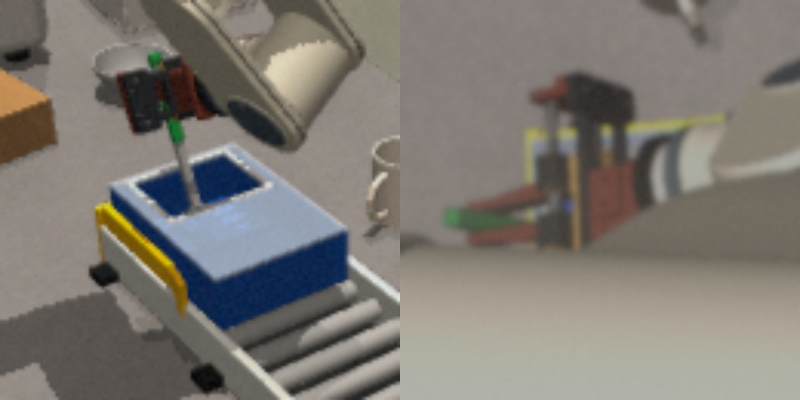

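Steep and clear of the lid edges, with the tote still home. Lifting straight up 130 mm.

```bash
python3 -m inch '[{"xyz":[9,0,-4],"rot":[0,0,0]},{"xyz":[22,0,-10],"rot":[0,0,0]},{"xyz":[36,0,-16],"rot":[0,0,0]},{"xyz":[50,0,-22.5],"rot":[0,0,0]},{"xyz":[64,0,-28.5],"rot":[0,0,0]},{"xyz":[78,0,-35],"rot":[0,0,0]},{"xyz":[92,0,-41],"rot":[0,0,0]},{"xyz":[105,0,-47],"rot":[0,0,0]},{"xyz":[114,0,-51],"rot":[0,0,0]},{"xyz":[119,0,-53],"rot":[0,0,0]},{"xyz":[119,0,-53],"rot":[0,0,0]},{"xyz":[119,0,-53],"rot":[0,0,0]}]'
python3 -m inch '[{"xyz":[0,0,0],"rot":[0,0,0]},{"xyz":[0,0,0],"rot":[0,0,0]},{"xyz":[0,0,0],"rot":[0,0,0]},{"xyz":[0,0,0],"rot":[0,0,0]},{"xyz":[0,0,0],"rot":[0,0,0]},{"xyz":[0,0,0],"rot":[0,0,0]}]'
python3 - <<'E'
from h import *
w=ctrl.get_image('wrist')
sd=ctrl.get_image('side');cv2.imwrite('pics/side9.png',sd[:,:,::-1])
print(ctrl.get_obs()['qvel'])
cv2.imwrite('pics/c9.png',cv2.hconcat([cv2.resize(sd[:,:,::-1][80:240,150:310],(400,400)),cv2.resize(w[:,:,::-1],(400,400))]))
E
```

```text
t: 16.47
ee_pos: [471.3, 271.8, 338.6]
orientation: [-1.434, -1.565, -0.929]
ft_force: [-0.0, -0.4, -1.1]
width: 13.8
grasp_force: 30.0
t: 16.97
ee_pos: [471.4, 272.0, 338.6]
orientation: [-1.434, -1.564, -0.929]
ft_force: [-0.4, 0.5, -1.8]
width: 13.5
grasp_force: 30.0
[ 0.00091477 -0.00120967 -0.00072092  0.00072267 -0.00115    -0.00067154]
```

View pics/c9.png

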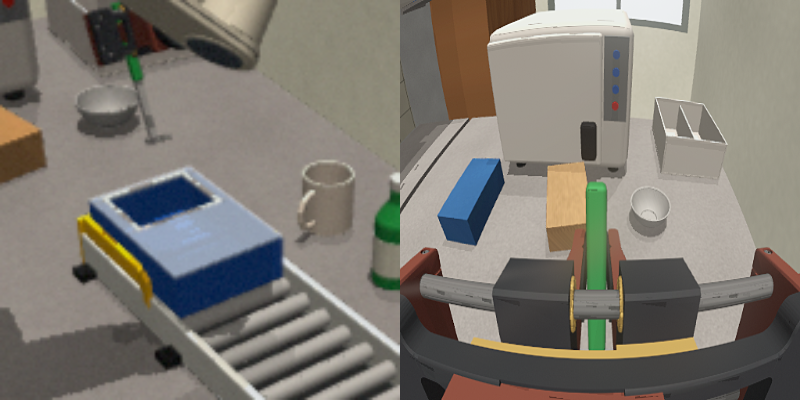

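The puller is out, hook included. Its tail is about 90 mm above the lid, the arm is still, and the tote is home. Handing in.

```bash
python3 -c "
from workcell import ctrl
print(ctrl.close_job())"
```

```text
the job is handed in; nothing more can be done
None
```

I handed the job in at about 17 s: the tote is home against the end stop, and the gripper holds the middle-sized puller motionless, tipped up at about 66°, its lowest point about 90 mm above the lid. The soap bottle, wipes canister and mug were not touched; the push peaked at about 70 N at the fingertips once the tote met the stop.

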